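Seat the strainer cover on its pins and start the pump

ROBOT

A 6-joint arm with a two-finger parallel gripper is mounted at the origin on the work surface. World frame = base frame: x ahead of the robot, y to its left, z up, the work surface at z = 0. Lengths are in m, angles in degrees, forces in N, time in s.
With the tool pointing down it reaches from about 0.325 to 0.925 m from the base axis. Payload 3.1 kg.
Tool frame: the origin (TCP) lies on the centre line of the jaws, within the pads' length; the fingertips stand 14 mm ahead of it and the grasp point (between the pads) lies 5 mm behind it (r.tcp_to_tips is the distance from the TCP to the fingertips, in m); z points along the fingers, y is the line along which they close (so a half turn about z gives the same grasp; the last joint's range is limited). The gripper opens to 85 mm and grips with 20 to 120 N. Pads are 22 mm wide; open, the fingers measure 114 mm over their backs; the gripper's body (76 mm by 85 mm) begins 54 mm behind the grasp point. The pads swing forward as they close: fully open they stand 13 mm farther back than shut.
Start: joints at [-79.481, 12.427, 92.441, -0, 75.132, -6.429], TCP at [0.182, -0.598, 0.245] pointing down, gripper open.
Joint ranges: [-157.48, 157.48], [-44.54, 120.13], [17.64, 146.25], [-64.5, 244.5], [7.68, 150.69], [-147.95, 147.95]. Speed limits (degrees/s): [159.86, 159.86, 180, 180, 180, 180].

INTERFACE

Orientations are given as [roll, pitch, yaw] about the fixed x, y, z axes, in that order (R = Rz(yaw) Ry(pitch) Rx(roll)).
In Python, from rig import r gives the robot as it stands.
- The arm moves only by the shell command python3 -m pendant 'ROWS' [FORCE]. ROWS is JSON, a list of rows, each an object with "offset": the shift along the tool's x, y, z in units of 25 mm (1.0 is 25 mm), a list of three; "spin": the turn about the tool's z in units of 5 degrees (1.0 is 5 degrees); "claw": the gripper's target within -1 to 1 (fully open at 1, half-way at 0, shut at -1). A call has 1 to 10 rows; each row is the pose to reach, as a shift and turn from the pose commanded when the call began, along the tool's axes at that moment; what a row does not reach only later rows make up. A row lasts 1/12 s, in which the tool goes at most 41.7 mm and 7.16 degrees, less where a joint would pass 70% of its speed; a pose out of reach is approached as far as the arm can. A call with a gripper value outside its range is refused whole. The fingers move at their own pace and stop on an object; FORCE is the grip in N (left out, the last holds). Time passes only in rows, so rows that repeat a pose let the fingers close. It gives the time, the measured TCP pose, the force, the opening and the grip force at its end, in the units of the state.
- r.get_obs(): the state, without advancing time (a new reading comes with each control period).
- r.capture(name): name is "side" or "top"; returns the picture (384x512x3 uint8, blue, green, red); there is no depth.
- r.get_calibration(name): a dict with "vfov" (degrees; the focal length in pixels is half the picture's height over the tangent of half this angle, whatever the lens; pixels are square), "cx", "cy" (the principal point, pixels), "pose" (4x4, takes a point from camera to world coordinates). Camera axes: x right, y up, looking along -z (the intrinsics and any distortion apply to the point x, -y, -z); pixel columns grow to the right and rows downward; lengths in m; the calibration is good to about 2 mm. A picture is of the moment at which its call begins. get_calibration takes no time and is no camera call.
- r.sign_off(): hands the job in; it is judged then, once.
The state is a dict: "t": time; "joint_positions": joint angles; "joint_vel": joint speeds; "effort": joint torques, N m; "position": TCP position; "orientation": TCP orientation; "contact_force": force on the tool from outside, world axes, zero at the start; "moment": the same for the moment, N m; "opening": finger opening in m; "grip_force": force on a finger pad.
Only numpy, scipy, OpenCV 4.12 (cv2) and the standard library are available. Lean on these libraries where they do the work, as an engineer would, in place of code of your own. Each camera call takes 0.05 s, during which the arm holds its last target. There are 200 camera calls.

TASK

The strainer's aluminium cover plate is lying skewed on top of its two locating pins: without lifting it, nudge it sideways with the fingertips until both its holes drop over the pins and it lies flat and fully home on the housing. Only then push the toggle on the grey switch box all the way over to its far side to start the pump. Leave the plate home, the loose things on the bench where they are, and stand clear at the end.

Things in the scene. Friction and masses are not known exactly. Their poses are not given: they have to be found in the camera images.
- strainer: fixed grey cast housing, a slab 240 x 240 mm, flat top face 40 mm above the bench, with a round 71 mm bore. Origin on the bench below the point midway between the two pins; z up, -x is the side nearer the robot. The slab reaches from -150 to +90 mm along its x, 120 mm either way along y. Pins at x = 0, y = +60 and -60 mm
- pin_left (a point): foot of the locating pin at +y of the housing, on the pin's axis at the level of the housing's top face. Each steel pin is 12 mm in diameter and stands 8 mm above the face; its top 3 mm taper to 7 mm across
- pin_right (a point): foot of the like pin at -y of the housing, on its axis at the level of the housing's top face
- cover: loose aluminium cover plate, 120 mm along its x, 170 mm along y, 8 mm thick, about 0.45 kg, a 72 mm disc raised 3 mm amid its top. Origin at the centre of its underside, z up. It starts 25 to 45 mm off home towards the housing's -x, a little off in y and yaw, tilted 5 degrees: propped on the 8 mm pins, its -x edge down on the housing. It slides when pushed on its edges, mostly under 6 N, up to 15 N when grippy
- hole_left (a point): centre, on the plate's underside, of the round 17 mm through hole at the plate's x = 0, y = +60 mm; belongs over pin_left. When both holes come over the pins the plate drops flat onto the face and catches on them. Home: plate's x, y and yaw equal the housing's (2.5 mm play), its origin 40 mm above the bench, pin tops level with its top
- hole_right (a point): centre, on the plate's underside, of the like hole at the plate's x = 0, y = -60 mm; belongs over pin_right
- switchbox: fixed grey metal box, 120 x 90 x 50 mm high, origin at the centre of its underside on the bench, its x pointing to its far side. A dark 70 x 50 x 25 mm block on top carries the toggle's pivot, above the origin, 72 mm over the bench, with its axle along y
- switch (a joint): angle of the toggle in rad: 0 = leaning 0.5 rad towards the box's -x (near side, off), 1.0 = leaning 0.5 rad to the box's +x (far side, on), its stops at 0 and 1.0. It stays where it is left; about 1 N at the tip moves it
- switch_tip (a point): centre of the black ball, 26 mm in diameter, at the end of the toggle's 10 mm thick stem, 60 mm from the pivot
- nozzle: brass hose nozzle standing upright, 42 mm across its foot, 78 mm tall; loose, only stands about; origin at the centre of its underside, z up
- handwheel: cast iron valve handwheel lying flat, 152 mm across, 30 mm high at the hub; loose, only stands about; origin at the centre of its underside, z up
- float: red plastic float standing upright, 94 mm across, 90 mm tall; loose, only stands about; origin at the centre of its underside, z up
- grease_tin: round closed grease tin, 72 mm across, 75 mm tall; loose, only stands about; origin at the centre of its underside, z up
- spanner: chrome spanner lying flat, 200 mm long (along its x), 38 mm wide at the jaw, 8 mm thick; loose, only stands about; origin at the centre of its underside, z up
- pipe_ring: dark steel pipe collar lying flat, 80 mm across, 54 mm bore, 12 mm thick; loose, only stands about; origin at the centre of its underside, z up
Mind the look-alikes: they are no part of the job. What is shaped like the switchbox but blue or green is not meant.

How it is judged:
By the outcome, as a careful person would: the job done as asked, in the order asked, and still so for the second after the job is handed in, with the robot touching nothing.
It also fails if it takes over 72 s, if anything falls off the work surface, if the arm or the gripper's body presses on something with over 40 N, if the wrist force passes 120 N, or if a joint passes its speed limit or range.

## Working session

There is one attempt and no reset: what is moved stays moved. The work goes in short steps, Python scripts to look and compute and a shell command to move; the robot and the scene stay as the last step left them, time stands still between calls to the robot, and variables do not carry over. Pictures are saved under pics/ and viewed, at most 10 in all, crops included, and the job is handed in when it is done.

```bash
ls; mkdir -p pics; python3 - <<'E'
from rig import r
import cv2
for n in("side","top"):
    cv2.imwrite(f"pics/{n}0.png",r.capture(n)); c=r.get_calibration(n); print(n,c)
print(r.get_obs(), r.tcp_to_tips)
E
```

```text
pics
side {'vfov': 57.65131965958243, 'cx': 259.88711640411367, 'cy': 185.78196758506544, 'pose': array([[ 0.95985482,  0.13469085, -0.24604289,  0.32005901],
       [-0.27999415,  0.51259684, -0.81169437, -0.74915265],
       [ 0.016793  ,  0.84799932,  0.5297312 ,  0.60939095],
       [ 0.        ,  0.        ,  0.        ,  1.        ]])}
top {'vfov': 50.12689613603991, 'cx': 253.22022858556983, 'cy': 189.30895827631034, 'pose': array([[ 1.24088031e-03,  9.92785347e-01, -1.19898773e-01,
         4.04251812e-01],
       [-9.99896153e-01, -4.89674742e-04, -1.44029277e-02,
        -1.71188013e-02],
       [-1.43577269e-02,  1.19904194e-01,  9.92681641e-01,
         1.28032714e+00],
       [ 0.00000000e+00,  0.00000000e+00,  0.00000000e+00,
         1.00000000e+00]])}
{'t': 0.1, 'joint_positions': array([-7.94815788e+01,  1.24715335e+01,  9.25202711e+01,  2.59094917e-03,
        7.51322737e+01, -6.42861860e+00]), 'joint_vel': array([ 0.04445411, -0.11161578, -0.20394646,  0.08147553,  0.05204098,
       -0.03255069]), 'effort': array([-1.08476059e-03, -3.98075294e+01, -3.04970956e+01, -2.27928190e-04,
        4.19604228e-03, -1.45176091e-05]), 'position': array([ 0.18208336, -0.59715146,  0.24409959]), 'orientation': array([-1.79876982e+02, -1.63794817e-02,  1.69463547e+01]), 'contact_force': array([ 0.14293316, -0.37166437,  0.20162139]), 'moment': array([-0.05504543,  0.00209311,  0.01146858]), 'grip_force': 0.0, 'opening': 0.0852471097179836} 0.014
```

View pics/side0.png

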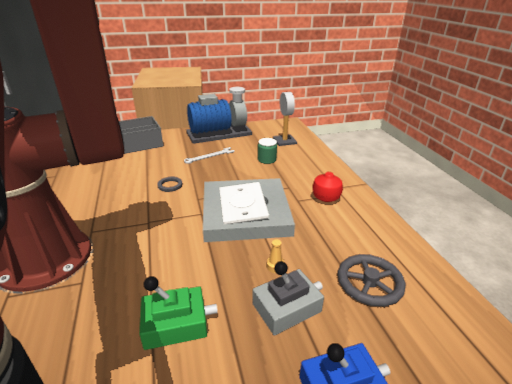

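View pics/top0.png

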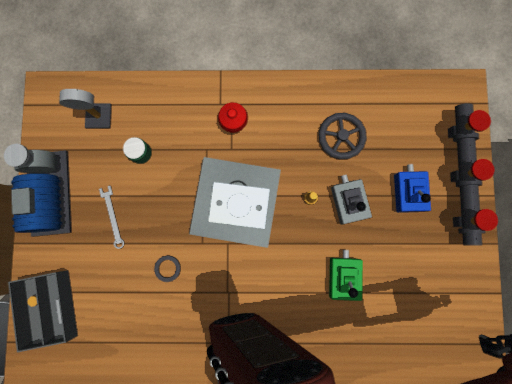

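The side view shows the cover at (243,202) on the grey slab, and the switch boxes: green (173,315), grey (288,297), blue (343,370). In the top view they are green (346,277), grey (352,200) and blue (412,190). The grey one is meant, because the description asks for a grey metal box and rules out blue and green. The nozzle stands at (312,198), between the strainer and the grey box. I'll enlarge the area to confirm.

```bash
python3 - <<'E'
import cv2,numpy as np
t=cv2.imread("pics/top0.png");s=cv2.imread("pics/side0.png")
a=cv2.resize(t[150:250,185:385],None,fx=4,fy=4,interpolation=cv2.INTER_CUBIC)
b=cv2.resize(s[170:330,195:335],None,fx=4,fy=4,interpolation=cv2.INTER_CUBIC)
cv2.imwrite("pics/ct.png",a);cv2.imwrite("pics/cs.png",b[:600])
E
```

```text
(no output)
```

View pics/ct.png

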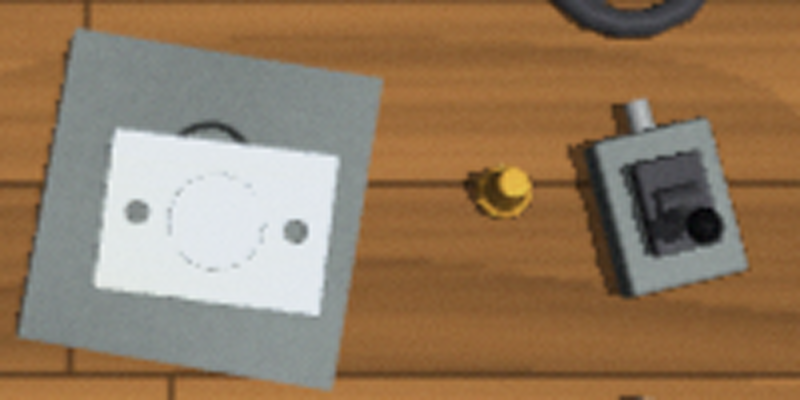

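View pics/cs.png

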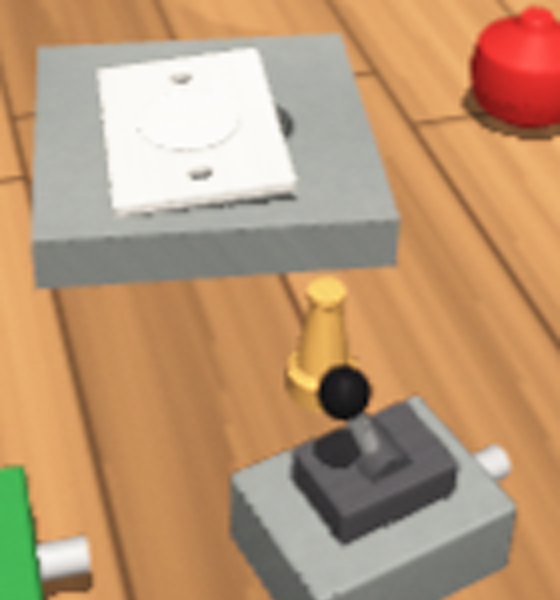

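The crops confirm the grey box (top crop: body centre about (668,208), ball (706,224) on the near side, so off). The plate holes are at (138,211) and (296,231). Next I'll fit the poses.

```bash
cat > h.py <<'E'
import numpy as np,cv2
from rig import r
from scipy.optimize import least_squares
from scipy.spatial.transform import Rotation as R
C={n:r.get_calibration(n) for n in("top","side")}
def proj(n,P,k=0):
    c=C[n];M=np.linalg.inv(c["pose"]);p=np.atleast_2d(P)@M[:3,:3].T+M[:3,3]
    f=192/np.tan(np.radians(c["vfov"]/2));x=p[:,0]/-p[:,2];y=-p[:,1]/-p[:,2];d=1+k*(x*x+y*y)
    return np.c_[c["cx"]+f*x*d,c["cy"]+f*y*d]
def uv(L,o,s=4): return (np.array(L)+.5)/s-.5+np.array(o)
def fit(obs,model,p0,k=None):
    """obs: list (cam,local pts,pixels); model(p)->(R,t); k: None or free"""
    res=lambda p:np.concatenate([(proj(n,L@model(p)[0].T+model(p)[1])-px).ravel() for n,L,px in obs])
    s=least_squares(res,p0,loss="soft_l1",x_scale=np.array([.01]*len(p0)));return s.x,res(s.x)
def rect(x0,x1,y0,y1,z): return np.array([[x1,y1,z],[x1,y0,z],[x0,y0,z],[x0,y1,z]])
planar=lambda p:(R.from_euler('z',p[2]).as_matrix(),np.array([p[0],p[1],0]))
E
cat > m0.py <<'E'
from h import *
T=(185,150);S=(195,170)
sl=rect(-.15,.09,-.12,.12,.04)
# top order: +x+y, +x-y, -x-y, -x+y ; side view: +y is up, +x is right
ot=[("top",sl,uv([(80,28),(383,78),(332,390),(18,336)],T))]
os=[("side",sl,uv([(340,36),(398,222),(34,245),(38,48)],S))]
for n,o in(("top",ot),("side",os),("both",ot+os)):
    p,e=fit(o,planar,[.42,0,-.2]);print("slab",n,p.round(4),np.degrees(p[2]).round(2),e.round(1))
# plate with 5 deg tilt: free x,y,z,yaw,tilt
pl=np.r_[rect(-.06,.06,-.085,.085,.008),[[0,.06,.008],[0,-.06,.008]]]
mp=lambda q:(R.from_euler('ZY',[q[3],-np.radians(5)]).as_matrix(),np.array(q[:3]))
o1=("top",pl,uv([(116,128),(340,157),(320,316),(94,288),(138,211),(296,231)],T))
o2=("side",pl,uv([(260,49),(295,184),(118,208),(98,68),(181,77),(201,173)],S))
for n,o in(("top",[o1]),("both",[o1,o2])):
    if n=="top": q,e=fit(o,lambda q:mp([q[0],q[1],.046,q[2]]),[.42,0,-.2])
    else: q,e=fit(o,mp,[.42,0,.046,-.2])
    print("plate",n,q.round(4),np.degrees(q[-1]).round(2),e.round(1))
    d=R.from_euler('z',-p[2]).as_matrix()[:2,:2]@(q[:2]-p[:2]);print(" in slab frame",(d*1e3).round(1),np.degrees(q[-1]-p[2]).round(2))
bx=rect(-.045,.045,-.06,.06,.05)
E
sed -i '/^bx/d' m0.py; cat >> m0.py <<'E'
for dx,dy in((.06,.045),(.045,.06)):
    b,e=fit([("top",rect(-dx,dx,-dy,dy,.05),uv([(598,146),(711,118),(748,270),(635,297)],T))],planar,[.42,-.25,.2])
    print("box",dx,b.round(4),np.degrees(b[2]).round(1),e.round(1))
tip=lambda q:(np.eye(3),np.array(q))
z=np.zeros((1,3));t,e=fit([("top",z,uv([(706,224)],T)),("side",z,uv([(344,392)],S))],tip,[.4,-.25,.12]);print("tip",t.round(4),e.round(1))
n,e=fit([("top",z,uv([(515,181)],T)),("side",z,uv([(326,290)],S))],tip,[.4,-.15,.07]);print("nozzle top",n.round(4),e.round(1))
E
python3 m0.py
```

```text
slab top [ 0.5474  0.05   -0.17  ] -9.74 [-0.8 -0.3  0.5  0.1  0.2  0.2  0.  -0. ]
slab side [ 0.5502  0.0469 -0.1662] -9.52 [ 0.2 -0.3  0.9 -0.1 -0.8 -0.1 -0.2  0.2]
slab both [ 0.5487  0.0488 -0.1701] -9.75 [-0.4 -0.7  0.9 -0.3  0.6 -0.2  0.4 -0.5 -0.3 -0.5 -0.1 -0.3 -1.7 -0.6
 -0.6 -0.1]
plate top [ 0.5056  0.0434 -0.1274] -7.3 [-0.2  0.  -0.  -0.1 -0.1 -0.   0.2 -0.3 -0.   0.1  0.2  0.2]
 in slab frame [-41.7 -12.6] 2.45
plate both [ 0.5081  0.0431  0.0444 -0.1295] -7.42 [ 0.  -0.8  0.1 -0.8 -0.  -0.8  0.3 -1.2  0.1 -0.7  0.2 -0.5 -1.5 -0.1
 -0.6 -0.5 -1.7  0.3 -0.3  0.7 -0.4  0.1 -0.7 -0. ]
 in slab frame [-39.1 -12.5] 2.33
box 0.06 [ 0.5161 -0.2981  0.222 ] 12.7 [-0.7 -0.8  0.1 -0.3  0.9  0.5 -0.2  0.4]
box 0.045 [ 0.5162 -0.2984  0.3885] 22.3 [-5.5  9.   2.8  1.   5.9 -9.4 -2.7 -1. ]
tip [ 0.4988 -0.3032  0.1286] [ 0.1 -0.6 -0.4  0. ]
nozzle top [ 0.5343 -0.1769  0.0772] [ 0.1 -0.4 -0.3  0. ]
```

Poses are consistent across both cameras. Cover in the housing frame: x −40 mm, y −12.5 mm, yaw +2.4°. Plan: push its −y edge by 12.5 mm with the spread fingers, then its −x edge until it's home.

```bash
cat > d.py <<'E'
import sys,numpy as np
from rig import r
from scipy.spatial.transform import Rotation as R
# args: frame(s=slab,b=box,w) x y z(mm, world z of TCP) yaw(deg in frame)
F={'s':(.5487,.0488,-9.75),'b':(.5130,-.2981,12.7),'w':(0,0,0)}
f,x,y,z,yaw=sys.argv[1],*map(float,sys.argv[2:]);X,Y,A=F[f]
w=R.from_euler('z',A,degrees=True).apply([x/1e3,y/1e3,z/1e3])+[X,Y,0]
o=r.get_obs();T=R.from_euler('xyz',o["orientation"],degrees=True)
fr=R.from_euler('z',A,degrees=True)
print("offset",(T.inv().apply(w-o["position"])/.025).round(2),"spin",round(-((yaw+A-o["orientation"][2]+180)%360-180)/5,2))
print("now in frame",(fr.inv().apply(o["position"]-[X,Y,0])*1e3).round(1),"yaw",round(o["orientation"][2]-A,1),"F",(fr.inv().apply(o["contact_force"])).round(1),"t",o["t"],"j",o["joint_positions"].round(0))
E
python3 d.py s -40 -127 245 90
```

```text
offset [ 17.85 -16.62   0.  ] spin -12.66
now in frame [-251.9 -698.7  244.1] yaw 26.7 F [ 0.2 -0.3  0.2] t 0.1 j [-79.  12.  93.   0.  75.  -6.]
```

```bash
python3 -m pendant '[{"offset":[17.8,-16.6,0],"spin":-12.7,"claw":1},{"offset":[17.8,-16.6,0],"spin":-12.7,"claw":1},{"offset":[17.8,-16.6,0],"spin":-12.7,"claw":1},{"offset":[17.8,-16.6,0],"spin":-12.7,"claw":1},{"offset":[17.8,-16.6,0],"spin":-12.7,"claw":1},{"offset":[17.8,-16.6,0],"spin":-12.7,"claw":1},{"offset":[17.8,-16.6,0],"spin":-12.7,"claw":1},{"offset":[17.8,-16.6,0],"spin":-12.7,"claw":1},{"offset":[17.8,-16.6,0],"spin":-12.7,"claw":1},{"offset":[17.8,-16.6,0],"spin":-12.7,"claw":1}]'; python3 d.py s -40 -127 245 90
```

```text
t: 0.93
position: [0.3911, -0.2351, 0.245]
orientation: [-180.0, -0.0, 80.6]
contact_force: [0.8, -0.6, -0.3]
opening: 0.0854
grip_force: 0.0
offset [7.16 2.74 0.  ] spin 0.08
now in frame [-107.2 -306.5  245. ] yaw 90.4 F [ 0.9 -0.5 -0.3] t 0.9333 j [-40.  -9. 114.   0.  75. -30.]
```

```bash
python3 -m pendant '[{"offset":[7.16,2.74,0],"spin":0.1,"claw":1},{"offset":[7.16,2.74,0],"spin":0.1,"claw":1},{"offset":[7.16,2.74,0],"spin":0.1,"claw":1},{"offset":[7.16,2.74,0],"spin":0.1,"claw":1},{"offset":[7.16,2.74,0],"spin":0.1,"claw":1},{"offset":[7.16,2.74,0],"spin":0.1,"claw":1},{"offset":[7.16,2.74,1.6],"spin":0.1,"claw":1},{"offset":[7.16,2.74,3.2],"spin":0.1,"claw":1},{"offset":[7.16,2.74,4.8],"spin":0.1,"claw":1},{"offset":[7.16,2.74,6.2],"spin":0.1,"claw":1}]'; python3 - <<'E'
from rig import r
import cv2
cv2.imwrite("pics/s1.png",cv2.resize(r.capture("side")[110:260,170:330],None,fx=4,fy=4,interpolation=2)[:600])
E
python3 d.py s -40 -127 57 90
```

```text
t: 1.77
position: [0.4867, -0.0722, 0.088]
orientation: [-179.9, 0.0, 80.0]
contact_force: [0.2, -0.4, 0.3]
opening: 0.0856
grip_force: 0.0
offset [0.09 0.28 0.94] spin -0.07
now in frame [ -46.6 -129.3   80.7] yaw 89.7 F [-3.  -0.8 -4.2] t 1.8167 j [-17.   8. 117.  -0.  56.  -7.]
```

View pics/s1.png

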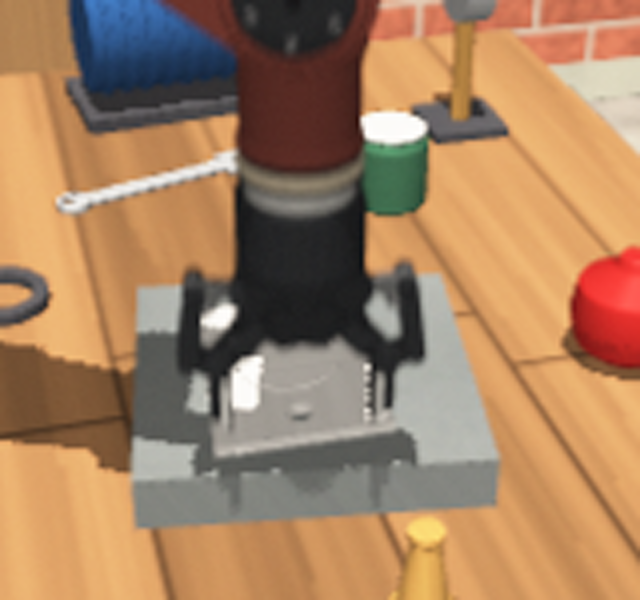

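The picture shows the open fingers coming down beside the plate's near (−y) edge at about (215,410) and (385,400), clear of the plate. Descending gently.

```bash
python3 -m pendant '[{"offset":[0.05,0.1,0.1],"spin":0,"claw":1},{"offset":[0.05,0.2,0.3],"spin":0,"claw":1},{"offset":[0.05,0.2,0.5],"spin":0,"claw":1},{"offset":[0.05,0.2,0.6],"spin":0,"claw":1},{"offset":[0.05,0.2,0.7],"spin":0,"claw":1},{"offset":[0.05,0.2,0.75],"spin":0,"claw":1},{"offset":[0.05,0.2,0.8],"spin":0,"claw":1},{"offset":[0.05,0.2,0.8],"spin":0,"claw":1},{"offset":[0.05,0.2,0.8],"spin":0,"claw":1},{"offset":[0.05,0.2,0.8],"spin":0,"claw":1}]'; python3 d.py s -40 -127 45 90
```

```text
t: 2.65
position: [0.4934, -0.0717, 0.0705]
orientation: [180.0, 0.0, 80.0]
contact_force: [0.5, -0.2, -0.7]
opening: 0.0856
grip_force: 0.0
offset [ 0.04 -0.24  1.02] spin -0.06
now in frame [ -34.1 -128.1   70.5] yaw 89.7 F [ 0.6 -0.1 -0.7] t 2.65 j [-16.  10. 116.  -0.  54.  -6.]
```

```bash
python3 -m pendant '[{"offset":[0.05,-0.2,0.2],"spin":0,"claw":1},{"offset":[0.05,-0.2,0.4],"spin":0,"claw":1},{"offset":[0.05,-0.2,0.5],"spin":0,"claw":1},{"offset":[0.05,-0.2,0.5],"spin":0,"claw":1},{"offset":[0.05,-0.2,0.5],"spin":0,"claw":1}]'; python3 d.py s -40 -127 45 90; python3 - <<'E'
from rig import r
import cv2
cv2.imwrite("pics/s2.png",cv2.resize(r.capture("side")[180:250,195:295],None,fx=8,fy=8,interpolation=2)[:600])
E
```

```text
t: 3.07
position: [0.4882, -0.0695, 0.0573]
orientation: [-179.9, -0.0, 79.9]
contact_force: [-0.1, -0.3, -0.5]
opening: 0.0855
grip_force: 0.0
offset [-0.01 -0.01  0.49] spin -0.06
now in frame [ -39.6 -126.8   57.3] yaw 89.7 F [-0.  -0.3 -0.5] t 3.0667 j [-16.  11. 117.   0.  52.  -6.]
```

View pics/s2.png

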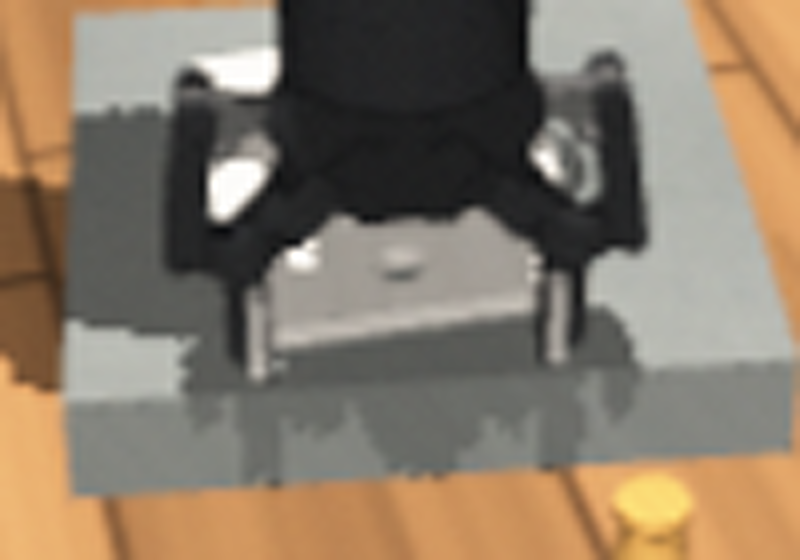

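The fingers stand clear outside the −y edge (tips at about (258,378) and (558,360)). I'll probe downward for the face.

```bash
python3 -m pendant '[{"offset":[0,0,0.1],"spin":0,"claw":1},{"offset":[0,0,0.2],"spin":0,"claw":1},{"offset":[0,0,0.24],"spin":0,"claw":1},{"offset":[0,0,0.24],"spin":0,"claw":1}]'; python3 -c "
from h import *
for z in(.03,.04,.05,.06):
  f=R.from_euler('z',-9.75,degrees=True)
  print(z,[((proj('side',f.apply([x,-.138,z])+[.5487,.0488,0])[0]-[195,180])*8+3.5).round() for x in(-.085,.005)])"; python3 d.py s -40 -127 45 90
```

```text
t: 3.45
position: [0.4883, -0.0695, 0.0514]
orientation: [-180.0, -0.0, 79.9]
contact_force: [-0.1, -0.1, 0.9]
opening: 0.0856
grip_force: 0.0
0.03 [array([263., 454.]), array([544., 437.])]
0.04 [array([262., 429.]), array([545., 412.])]
0.05 [array([261., 405.]), array([546., 388.])]
0.06 [array([260., 380.]), array([546., 363.])]
offset [-0.01 -0.02  0.26] spin -0.06
now in frame [ -39.5 -126.8   51.4] yaw 89.7 F [-0.1 -0.1  0.9] t 3.45 j [-16.  12. 117.  -0.  51.  -6.]
```

Projection puts the open tips about level with the TCP, so the 13 mm setback applies. Go down to about 43 mm and watch the force.

```bash
python3 -m pendant '[{"offset":[0,0,0.1],"spin":0,"claw":1},{"offset":[0,0,0.2],"spin":0,"claw":1},{"offset":[0,0,0.28],"spin":0,"claw":1},{"offset":[0,0,0.34],"spin":0,"claw":1},{"offset":[0,0,0.34],"spin":0,"claw":1}]';python3 -m pendant '[{"offset":[0,0,0.04],"spin":0,"claw":1},{"offset":[0,0,0.08],"spin":0,"claw":1},{"offset":[0,0,0.08],"spin":0,"claw":1}]'; python3 d.py s -40 -111 43 90
```

```text
t: 3.87
position: [0.4882, -0.0695, 0.0428]
orientation: [-180.0, -0.0, 79.9]
contact_force: [0.5, 0.3, 0.3]
opening: 0.0853
grip_force: 0.0
t: 4.12
position: [0.4884, -0.0696, 0.0411]
orientation: [-180.0, -0.0, 79.9]
contact_force: [0.0, 0.7, -0.0]
opening: 0.0854
grip_force: 0.0
offset [ 0.63 -0.03 -0.07] spin -0.06
now in frame [ -39.3 -126.9   41.1] yaw 89.7 F [-0.1  0.7 -0. ] t 4.1167 j [-16.  13. 117.   0.  50.  -6.]
```

```bash
python3 -m pendant '[{"offset":[0.2,0,0],"spin":0,"claw":1},{"offset":[0.4,0,0],"spin":0,"claw":1},{"offset":[0.6,0,0],"spin":0,"claw":1},{"offset":[0.7,0,0],"spin":0,"claw":1},{"offset":[0.8,0,0],"spin":0,"claw":1}]';python3 -m pendant '[{"offset":[0.08,0,0],"spin":0,"claw":1},{"offset":[0.16,0,0],"spin":0,"claw":1},{"offset":[0.24,0,0],"spin":0,"claw":1},{"offset":[0.32,0,0],"spin":0,"claw":1},{"offset":[0.4,0,0],"spin":0,"claw":1},{"offset":[0.4,0,0],"spin":0,"claw":1},{"offset":[0.4,0,0],"spin":0,"claw":1}]'; python3 d.py s -40 -96 41 90
```

```text
t: 4.53
position: [0.4913, -0.0498, 0.0411]
orientation: [-179.9, 0.1, 80.1]
contact_force: [-2.1, -3.4, 0.6]
opening: 0.0855
grip_force: 1.7
t: 5.12
position: [0.4941, -0.0396, 0.0413]
orientation: [180.0, -0.1, 79.9]
contact_force: [-0.3, -0.8, -0.6]
opening: 0.0853
grip_force: 0.3
offset [ 0.01 -0.05  0.01] spin -0.07
now in frame [-38.8 -96.4  41.3] yaw 89.7 F [-0.1 -0.9 -0.6] t 5.1167 j [-13.  13. 117.   0.  50.  -3.]
```

```bash
python3 -m pendant '[{"offset":[-0.5,0,0],"spin":0,"claw":1},{"offset":[-1,0,-0.5],"spin":0,"claw":1},{"offset":[-1,0,-2],"spin":0,"claw":1},{"offset":[-1,0,-3.5],"spin":3,"claw":1},{"offset":[-1,0,-5],"spin":5,"claw":1},{"offset":[-1,1,-5],"spin":7,"claw":1},{"offset":[0,2,-5],"spin":8,"claw":1},{"offset":[1,3,-5],"spin":9,"claw":1},{"offset":[2,3.6,-5],"spin":10.5,"claw":1},{"offset":[2,3.6,-5],"spin":12,"claw":1}]'; python3 d.py s -133 0 120 0
```

```text
t: 5.95
position: [0.5954, -0.0028, 0.1676]
orientation: [180.0, -0.4, 29.6]
contact_force: [-0.7, -0.1, 0.1]
opening: 0.0857
grip_force: 0.0
offset [-4.74 -6.09  1.87] spin 7.86
now in frame [ 54.8 -42.9 167.6] yaw 39.3 F [-0.7 -0.3  0.1] t 5.95 j [ -7.  13. 100.   0.  66.  53.]
```

```bash
python3 -m pendant '[{"offset":[-4.74,-6.09,0],"spin":7.9,"claw":1},{"offset":[-4.74,-6.09,0],"spin":7.9,"claw":1},{"offset":[-4.74,-6.09,0],"spin":7.9,"claw":1},{"offset":[-4.74,-6.09,0],"spin":7.9,"claw":1},{"offset":[-4.74,-6.09,0],"spin":7.9,"claw":1},{"offset":[-4.74,-6.09,0],"spin":7.9,"claw":1},{"offset":[-4.74,-6.09,0],"spin":7.9,"claw":1},{"offset":[-4.74,-6.09,0],"spin":7.9,"claw":1}]'; python3 d.py s -133 0 60 0; python3 - <<'E'
from rig import r
import cv2
cv2.imwrite("pics/t2r.png",i:=r.capture("top"))
cv2.imwrite("pics/s3r.png",j:=r.capture("side"))
cv2.imwrite("pics/t2.png",cv2.hconcat([cv2.resize(i[150:250,185:285],None,fx=4,fy=4,interpolation=2),cv2.resize(j[170:270,195:295],None,fx=4,fy=4,interpolation=2)]))
E
```

```text
t: 6.62
position: [0.4134, 0.0671, 0.167]
orientation: [-179.9, -0.1, -9.6]
contact_force: [0.7, 0.1, -0.8]
opening: 0.0853
grip_force: 0.0
offset [ 0.13 -0.19  4.28] spin 0.03
now in frame [-136.4   -4.9  167. ] yaw 0.2 F [ 0.7  0.2 -0.8] t 6.6167 j [ -0.  -9. 123.   0.  66.  99.]
```

View pics/t2.png

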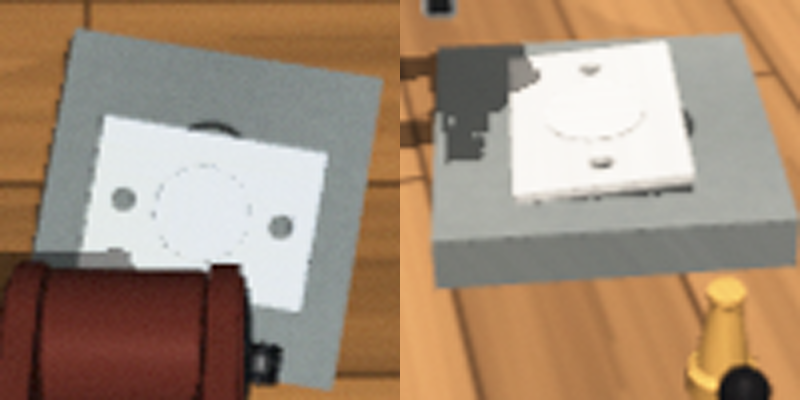

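The plate is now parallel to the slab: top corners (104,115), (328,153), (302,310), holes (123,199) and (281,228).

```bash
cat > m1.py <<'E'
from h import *
pl=np.r_[rect(-.06,.06,-.085,.085,.008),[[0,.06,.008],[0,-.06,.008]]][[0,1,2,4,5]]
z,t=.0445,np.radians(5)
q,e=fit([("top",pl,uv([(104,115),(328,153),(302,310),(123,199),(281,228)],(185,150)))],lambda q:(R.from_euler('ZY',[q[2],-t]).as_matrix(),np.array([q[0],q[1],z])),[.5,.05,-.2])
for p in([.5474,.05,-.17],[.5487,.0488,-.17]):
    print((R.from_euler('z',-p[2]).as_matrix()[:2,:2]@(q[:2]-p[:2])*1e3).round(1),np.degrees(q[2]-p[2]).round(2),e.round(1))
E
python3 m1.py
```

```text
[-35.3  -1.4] 0.12 [ 0.2  0.1 -0.2 -0.1 -0.3  0.2  0.2  0.1  0.  -0.5]
[-36.8  -0.5] 0.12 [ 0.2  0.1 -0.2 -0.1 -0.3  0.2  0.2  0.1  0.  -0.5]
```

```bash
python3 -m pendant '[{"offset":[0.15,-0.19,1.2],"spin":0,"claw":1},{"offset":[0.15,-0.19,2.4],"spin":0,"claw":1},{"offset":[0.15,-0.19,3.4],"spin":0,"claw":1},{"offset":[0.15,-0.19,4.1],"spin":0,"claw":1},{"offset":[0.15,-0.19,4.5],"spin":0,"claw":1},{"offset":[0.15,-0.19,4.7],"spin":0,"claw":1},{"offset":[0.15,-0.19,4.85],"spin":0,"claw":1},{"offset":[0.15,-0.19,4.95],"spin":0,"claw":1},{"offset":[0.15,-0.19,5.0],"spin":0,"claw":1},{"offset":[0.15,-0.19,5.0],"spin":0,"claw":1}]'; python3 d.py s -80 0 41.3 0
```

```text
t: 7.55
position: [0.418, 0.0707, 0.042]
orientation: [-180.0, -0.1, -9.7]
contact_force: [0.1, -0.5, -0.3]
opening: 0.0859
grip_force: 0.0
offset [ 2.1  -0.02  0.03] spin 0.01
now in frame [-132.5   -0.6   42. ] yaw 0.1 F [ 0.2 -0.5 -0.3] t 7.55 j [  0.   5. 126.   0.  49. 100.]
```

Now push +x to TCP x = −80 (about 9 mm before home), slowing after contact.

```bash
python3 -m pendant '[{"offset":[0.3,0,0.03],"spin":0,"claw":1},{"offset":[0.6,0,0.03],"spin":0,"claw":1},{"offset":[0.85,0,0.03],"spin":0,"claw":1},{"offset":[1.0,0,0.03],"spin":0,"claw":1},{"offset":[1.1,0,0.03],"spin":0,"claw":1},{"offset":[1.2,0,0.03],"spin":0,"claw":1},{"offset":[1.3,0,0.03],"spin":0,"claw":1},{"offset":[1.4,0,0.03],"spin":0,"claw":1},{"offset":[1.5,0,0.03],"spin":0,"claw":1}]';python3 -m pendant '[{"offset":[0.1,0,0],"spin":0,"claw":1},{"offset":[0.2,0,0],"spin":0,"claw":1},{"offset":[0.3,0,0],"spin":0,"claw":1},{"offset":[0.4,0,0],"spin":0,"claw":1},{"offset":[0.5,0,0],"spin":0,"claw":1},{"offset":[0.6,0,0],"spin":0,"claw":1},{"offset":[0.6,0,0],"spin":0,"claw":1},{"offset":[0.6,0,0],"spin":0,"claw":1}]';python3 d.py s -71 0 41.3 0
```

```text
t: 8.3
position: [0.4445, 0.066, 0.0407]
orientation: [179.9, 1.5, -9.7]
contact_force: [-30.1, 4.2, 41.3]
opening: 0.0854
grip_force: 21.2
t: 8.97
position: [0.462, 0.0634, 0.0408]
orientation: [180.0, 0.9, -9.6]
contact_force: [-14.7, 4.5, 18.1]
opening: 0.0855
grip_force: 11.5
offset [ 0.67 -0.01 -0.03] spin 0.03
now in frame [-87.9  -0.3  40.8] yaw 0.1 F [-15.2   1.9  18.1] t 8.9667 j [ -1.  10. 120.   0.  50.  99.]
```

The fingers are rubbing on the face (18–41 N vertical). I'll lift 2 mm and re-read.

```bash
python3 -m pendant '[{"offset":[-0.1,0,-0.06],"spin":0,"claw":1},{"offset":[-0.1,0,-0.1],"spin":0,"claw":1},{"offset":[-0.1,0,-0.1],"spin":0,"claw":1},{"offset":[-0.1,0,-0.1],"spin":0,"claw":1}]';python3 d.py s -71 0 43 0;python3 - <<'E'
from rig import r
import cv2
i=r.capture("top");j=r.capture("side")
cv2.imwrite("pics/t3.png",cv2.hconcat([cv2.resize(i[150:250,185:285],None,fx=4,fy=4,interpolation=2),cv2.resize(j[170:270,195:295],None,fx=4,fy=4,interpolation=2)]))
E
```

```text
t: 9.3
position: [0.4654, 0.0624, 0.0424]
orientation: [180.0, 0.1, -9.7]
contact_force: [-3.4, 1.3, -0.9]
opening: 0.0854
grip_force: 1.7
offset [ 0.53 -0.03 -0.03] spin 0.01
now in frame [-84.4  -0.7  42.4] yaw 0.1 F [-3.5  0.7 -0.9] t 9.3 j [ -1.  10. 120.   0.  50.  99.]
```

View pics/t3.png

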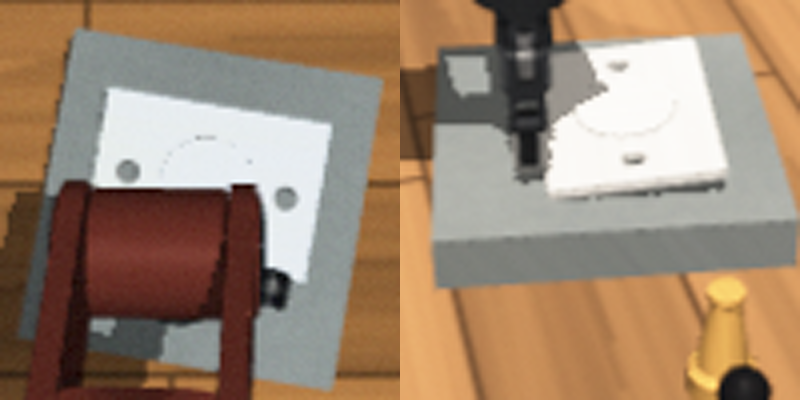

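The plate is still propped, moving cleanly and straight, at about −13 mm. Keep pushing in 1 mm rows at this height.

```bash
python3 -m pendant '[{"offset":[0.05,0,0],"spin":0,"claw":1},{"offset":[0.1,0,0],"spin":0,"claw":1},{"offset":[0.15,0,0],"spin":0,"claw":1},{"offset":[0.2,0,0],"spin":0,"claw":1},{"offset":[0.25,0,0],"spin":0,"claw":1},{"offset":[0.3,0,0],"spin":0,"claw":1},{"offset":[0.34,0,0],"spin":0,"claw":1},{"offset":[0.34,0,0],"spin":0,"claw":1}]';python3 d.py s -71 0 43 0;python3 -m pendant '[{"offset":[0.03,0,0],"spin":0,"claw":1},{"offset":[0.06,0,0],"spin":0,"claw":1},{"offset":[0.09,0,0],"spin":0,"claw":1},{"offset":[0.09,0,0],"spin":0,"claw":1}]';python3 d.py s -71 0 43 0;
```

```text
t: 10.07
position: [0.4769, 0.0607, 0.044]
orientation: [-180.0, -0.2, -9.7]
contact_force: [-0.3, 0.1, 0.8]
opening: 0.0854
grip_force: 0.0
offset [ 0.07 -0.02  0.04] spin 0.01
now in frame [-72.8  -0.5  44. ] yaw 0.1 F [-0.3  0.1  0.8] t 10.0667 j [ -1.  11. 119.  -0.  50.  99.]
t: 10.4
position: [0.4771, 0.0606, 0.0432]
orientation: [-180.0, 0.0, -9.7]
contact_force: [-0.7, 0.5, 1.9]
opening: 0.0855
grip_force: 0.6
offset [ 0.06 -0.02  0.01] spin 0.01
now in frame [-72.6  -0.5  43.2] yaw 0.1 F [-0.8  0.4  1.9] t 10.4 j [ -1.  11. 119.   0.  50.  99.]
```

Force vanished, so it has possibly dropped home. Back off, rise clear and look.

```bash
python3 -m pendant '[{"offset":[-0.4,0,0],"spin":0,"claw":1},{"offset":[-1.2,0,0],"spin":0,"claw":1},{"offset":[-1.8,0,-0.5],"spin":0,"claw":1},{"offset":[-2,0,-2],"spin":0,"claw":1},{"offset":[-3,0,-3.5],"spin":0,"claw":1},{"offset":[-4,0,-5],"spin":0,"claw":1},{"offset":[-4,0,-6],"spin":0,"claw":1},{"offset":[-4,0,-6],"spin":0,"claw":1}]';python3 - <<'E'
from rig import r
import cv2
i=r.capture("top");j=r.capture("side")
cv2.imwrite("pics/t4.png",cv2.hconcat([cv2.resize(i[150:250,185:285],None,fx=4,fy=4,interpolation=2),cv2.resize(j[170:270,195:295],None,fx=4,fy=4,interpolation=2)]))
cv2.imwrite("pics/s4r.png",j)
E
```

```text
t: 11.07
position: [0.3812, 0.0778, 0.1994]
orientation: [-179.9, -0.8, -9.6]
contact_force: [1.2, -0.1, 1.1]
opening: 0.0853
grip_force: 0.0
```

View pics/t4.png

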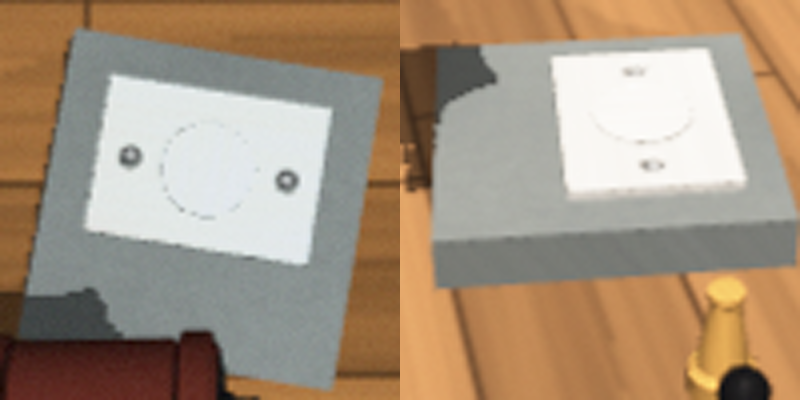

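Both pins show inside the holes at (130,156) and (287,180), and the plate lies flat without an edge shadow. I'll check this numerically, including a free height and tilt.

```bash
cat > m2.py <<'E'
from h import *
pl=rect(-.06,.06,-.085,.085,.008)
o=[("top",pl,uv([(110,74),(332,108),(308,265),(84,229)],(185,150))),("side",pl,uv(np.array([(711,48),(747,183),(568,192),(551,57)])-[400,0],(195,170)))]
q,e=fit(o,lambda q:(R.from_euler('ZY',[q[3],q[4]]).as_matrix(),np.array(q[:3])),[.55,.05,.04,-.17,0.])
p=[.5487,.0488,-.17];print((R.from_euler('z',-p[2]).as_matrix()[:2,:2]@(q[:2]-p[:2])*1e3).round(1),"z",q[2].round(4),"yaw,tilt",np.degrees([q[3]-p[2],q[4]]).round(2),e.round(1))
S=(195,170)
bx=rect(-.06,.06,-.045,.045,.05)
b,e=fit([("top",bx,uv([(598,146),(711,118),(748,270),(635,297)],(185,150))),("side",bx,uv([(415,398),(515,512),(335,600),(232,478)],S))],planar,[.52,-.3,.2]);print("box",b.round(4),np.degrees(b[2]).round(1),e.round(1))
E
python3 m2.py; python3 d.py b -70 0 200 0
```

```text
[-1.1  1.3] z 0.0389 yaw,tilt [0.87 0.43] [ 0.4 -0.6  0.  -0.6 -0.  -0.9  0.2 -0.6 -1.5  0.6 -0.7 -0.4 -0.6 -0.1
 -0.3  0.1]
box [ 0.518  -0.2996  0.2285] 13.1 [-0.3 -1.3  0.4 -1.   1.5 -0.2  0.5 -0.1  0.1 -1.   0.6 -0.8 -5.4  1.8
 -2.3 -0.8]
offset [ 5.21 14.97 -0.2 ] spin -4.47
now in frame [-48.  395.8 194.7] yaw -22.4 F [ 0.1 -0.2 -1.1] t 11.1667 j [  1. -16. 126.  -0.  70. 101.]
```

Cover is home (offset about 1 mm, z ≈ 39–40 mm, flat). Now the switch: close the claw and go to its near side.

```bash
sed -i "s/'b':(.5130,-.2981,12.7)/'b':(.517,-.2988,12.9)/" d.py; python3 -m pendant '[{"offset":[5.2,15,-0.2],"spin":-4.5,"claw":-1},{"offset":[5.2,15,-0.2],"spin":-4.5,"claw":-1},{"offset":[5.2,15,-0.2],"spin":-4.5,"claw":-1},{"offset":[5.2,15,-0.2],"spin":-4.5,"claw":-1},{"offset":[5.2,15,-0.2],"spin":-4.5,"claw":-1},{"offset":[5.2,15,-0.2],"spin":-4.5,"claw":-1},{"offset":[5.2,15,-0.2],"spin":-4.5,"claw":-1},{"offset":[5.2,15,-0.2],"spin":-4.5,"claw":-1},{"offset":[5.2,15,-0.2],"spin":-4.5,"claw":-1},{"offset":[5.2,15,-0.2],"spin":-4.5,"claw":-1}]'; python3 -m pendant '[{"offset":[0,0,0],"spin":0,"claw":-1},{"offset":[0,0,0],"spin":0,"claw":-1},{"offset":[0,0,0],"spin":0,"claw":-1}]'; python3 d.py b -78 -2 129 0
```

```text
t: 12.0
position: [0.4411, -0.3092, 0.195]
orientation: [-179.8, 0.1, 12.8]
contact_force: [0.0, 0.8, 0.5]
opening: -0.0
grip_force: 0.0
t: 12.25
position: [0.4412, -0.3067, 0.1954]
orientation: [-179.7, 0.1, 12.8]
contact_force: [-0.3, 0.1, 0.7]
opening: -0.0002
grip_force: 0.0
offset [-0.08  0.46  2.66] spin -0.03
now in frame [-75.7   9.2 195.4] yaw -0.1 F [-0.3  0.2  0.7] t 12.25 j [-42.   5. 107.   0.  69.  35.]
```

```bash
python3 -m pendant '[{"offset":[-0.08,0.36,0.8],"spin":0,"claw":-1},{"offset":[-0.08,0.36,1.6],"spin":0,"claw":-1},{"offset":[-0.08,0.36,2.2],"spin":0,"claw":-1},{"offset":[-0.08,0.36,2.5],"spin":0,"claw":-1},{"offset":[-0.08,0.36,2.66],"spin":0,"claw":-1},{"offset":[-0.08,0.36,2.66],"spin":0,"claw":-1},{"offset":[-0.08,0.36,2.66],"spin":0,"claw":-1}]'; python3 d.py b 0 0 129 0
```

```text
t: 12.83
position: [0.4428, -0.3165, 0.132]
orientation: [180.0, -0.0, 12.9]
contact_force: [-0.7, -0.3, -0.5]
opening: -0.0001
grip_force: 0.0
offset [ 3.05 -0.03  0.12] spin -0.01
now in frame [-76.3  -0.7 132. ] yaw -0.0 F [-0.7 -0.2 -0.5] t 12.8333 j [-43.  10. 108.   0.  62.  34.]
```

Push across, in about 10 mm rows at first and slower near the far stop.

```bash
python3 -m pendant '[{"offset":[0.5,0,0.1],"spin":0,"claw":-1},{"offset":[0.9,0,0.1],"spin":0,"claw":-1},{"offset":[1.2,0,0.1],"spin":0,"claw":-1},{"offset":[1.5,0,0.1],"spin":0,"claw":-1},{"offset":[1.8,0,0.1],"spin":0,"claw":-1},{"offset":[2.1,0,0.1],"spin":0,"claw":-1},{"offset":[2.4,0,0.1],"spin":0,"claw":-1},{"offset":[2.7,0,0.1],"spin":0,"claw":-1},{"offset":[2.9,0,0.1],"spin":0,"claw":-1},{"offset":[3.0,0,0.1],"spin":0,"claw":-1}]';python3 d.py b 5 0 129 0; python3 -m pendant '[{"offset":[0.08,0,0],"spin":0,"claw":-1},{"offset":[0.16,0,0],"spin":0,"claw":-1},{"offset":[0.24,0,0],"spin":0,"claw":-1},{"offset":[0.24,0,0],"spin":0,"claw":-1}]';python3 d.py b 5 0 129 0
```

```text
t: 13.67
position: [0.5163, -0.3001, 0.1286]
orientation: [-180.0, -0.0, 12.8]
contact_force: [-1.1, -1.4, -1.0]
opening: 0.0002
grip_force: 0.5
offset [ 0.24 -0.04 -0.01] spin -0.01
now in frame [ -0.9  -1.1 128.6] yaw -0.1 F [-1.4 -1.1 -1. ] t 13.6667 j [-37.  16. 101.   0.  63.  40.]
t: 14.0
position: [0.5215, -0.2989, 0.1287]
orientation: [-180.0, 0.0, 12.8]
contact_force: [-0.8, -0.2, -0.3]
opening: -0.0003
grip_force: 0.3
offset [ 0.03 -0.04 -0.01] spin -0.02
now in frame [  4.3  -1.1 128.7] yaw -0.1 F [-0.8  0.  -0.3] t 14.0 j [-37.  17. 101.   0.  63.  41.]
```

No stop felt yet; continue until the force climbs.

```bash
python3 -m pendant '[{"offset":[0.08,0,0],"spin":0,"claw":-1},{"offset":[0.16,0,0],"spin":0,"claw":-1},{"offset":[0.2,0,0],"spin":0,"claw":-1},{"offset":[0.2,0,0],"spin":0,"claw":-1}]';python3 d.py b 10 0 129 0; python3 -m pendant '[{"offset":[0.08,0,0],"spin":0,"claw":-1},{"offset":[0.16,0,0],"spin":0,"claw":-1},{"offset":[0.2,0,0],"spin":0,"claw":-1},{"offset":[0.2,0,0],"spin":0,"claw":-1}]';python3 d.py b 10 0 129 0
```

```text
t: 14.33
position: [0.5253, -0.2981, 0.1287]
orientation: [-180.0, 0.2, 12.8]
contact_force: [-4.6, -1.5, 0.2]
opening: -0.0
grip_force: 2.5
offset [ 0.07 -0.05 -0.01] spin -0.01
now in frame [  8.2  -1.1 128.7] yaw -0.1 F [-4.8 -0.4  0.2] t 14.3333 j [-36.  17. 100.  -0.  63.  41.]
t: 14.67
position: [0.5258, -0.2979, 0.1286]
orientation: [-179.9, 0.8, 12.9]
contact_force: [-15.6, -3.5, 5.5]
opening: 0.0002
grip_force: 8.4
offset [ 0.05 -0.04 -0.02] spin 0.0
now in frame [  8.7  -1.1 128.6] yaw 0.0 F [-16.    0.    5.5] t 14.6667 j [-36.  17. 100.  -1.  63.  41.]
```

Hit the stop (16 N, no further movement). Retreat back, then up.

```bash
python3 -m pendant '[{"offset":[-0.6,0,0],"spin":0,"claw":-1},{"offset":[-1.6,0,0],"spin":0,"claw":-1},{"offset":[-2.6,0,-0.5],"spin":0,"claw":-1},{"offset":[-3.4,0,-1.5],"spin":0,"claw":-1},{"offset":[-4,0,-2.8],"spin":0,"claw":-1},{"offset":[-4.5,0,-4],"spin":0,"claw":-1},{"offset":[-4.5,1.5,-4.5],"spin":0,"claw":-1},{"offset":[-4.5,3,-4.5],"spin":0,"claw":-1},{"offset":[-4.5,3,-4.5],"spin":0,"claw":-1},{"offset":[-4.5,3,-4.5],"spin":0,"claw":-1}]';python3 - <<'E'
from rig import r
import cv2
i=r.capture("top");j=r.capture("side")
a=cv2.resize(i[90:290,120:400],(420,300),interpolation=2);b=cv2.resize(j[170:330,195:335],(350,400),interpolation=2)
a=cv2.copyMakeBorder(a,0,100,0,0,0)
cv2.imwrite("pics/f.png",cv2.hconcat([a,b]))
o=r.get_obs();print(o["contact_force"],o["t"],o["joint_vel"].round(1))
E
```

```text
t: 15.5
position: [0.439, -0.3966, 0.2423]
orientation: [179.9, -0.1, 12.7]
contact_force: [-0.7, 0.6, -1.0]
opening: 0.0002
grip_force: 0.0
[ 0.41426367  0.47739339 -0.01046884] 15.6 [ 0.8 -0.7  1.2 -0.3  0.2 -0. ]
```

View pics/f.png

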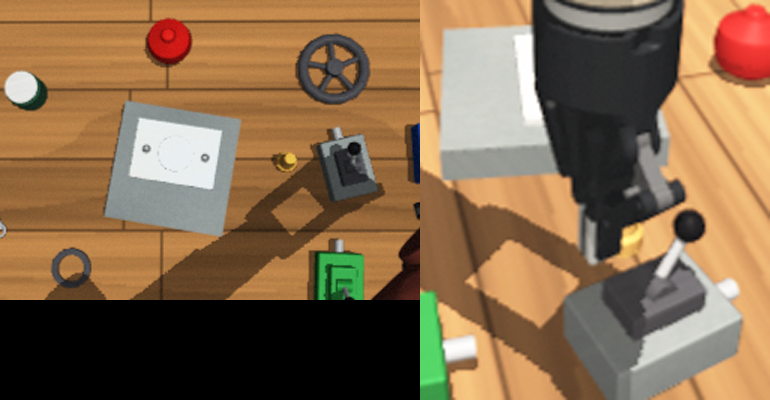

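The toggle leans to the far side (ball at (355,149) in the top crop, (689,225) in the side crop), the plate is home, and the loose things are in place. One triangulation of the ball before handing in.

```bash
python3 - <<'E'
from h import *
z=np.zeros((1,3))
t,e=fit([("top",z,np.array([[356.5,189.2]])),("side",z,np.array([[302.4,259.9]]))],lambda q:(np.eye(3),np.array(q)),[.53,-.29,.12])
d=t-np.array([.4988,-.3032,.1286]);print(t.round(4),e.round(1),"travel",np.hypot(*d[:2])*1e3,np.degrees(np.arctan2(d[1],d[0])))
E
```

```text
[ 0.5471 -0.2925  0.1262] [ 0.2 -1.1 -0.6  0.1] travel 49.41838263319713 12.453478065672527
```

```bash
python3 -c "
from rig import r
print(r.sign_off())"
```

```text
the job is handed in; nothing more can be done
None
```

Job handed in at about 15.6 s: the cover sits flat and home over both pins, the grey box's toggle was then pushed to its far stop, no loose item visibly moved, and the arm stands clear.

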